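# Tip the lens-tissue carton down into its taped place

### The job

The carton of lens tissues stands on its long edge a little short of its taped place on the breadboard. With the fingertips only, push it upright across the near strip of tape until the leading edge of its foot stands just inside the outline, then tip it over with a push near its top so that it comes down inside the outline and lies there flat with the dispensing slot up; do not let it fall outside the tape to be shoved in lying down. Do not pinch, lift or hit the carton hard, and leave the objectives, the bottle and the screwdriver where they are.

Things in the scene. Friction and masses are not known exactly. Their poses are not given: they have to be found in the camera images.
- carton: Closed off-white paperboard carton with grey stripes, rigid, 50 mm thick (its x), 110 mm wide (its y), 76 mm tall as it stands (its z), 0.11 to 0.22 kg. Origin: centre of the underside on which it stands at the start; z is up at the start. Its -x face carries the dispensing slot; its plain +x face looks towards the outline at the start and is the one to end underneath.
- carton_mid (a point): Centre of the carton's volume, 38 mm above its underside; same axes as the carton. Friction on the breadboard is 0.48 to 0.72: pushed on the slot face below about 30 mm above the breadboard the carton slides upright; pushed above about 58 mm it tips about its lower +x edge and falls of itself once leaned over by about 33 degrees.
- carton_slot (a point): Centre of the slot face (the -x face), 38 mm above the underside. The slot is a flush grey oval, 84 x 24 mm, with a dark slit.
- face_foot_left (a point): Corner of the plain +x face at the underside, on the carton's +y side (25, 55, 0 mm from the carton's origin).
- face_foot_right (a point): Corner of the plain +x face at the underside, on the -y side (25, -55, 0 mm).
- face_top_left (a point): Corner of the plain +x face at the upper edge, on the +y side (25, 55, 76 mm).
- face_top_right (a point): Corner of the plain +x face at the upper edge, on the -y side (25, -55, 76 mm).
- outline: Rectangle of flat cream masking tape (15 mm wide, no height) on the breadboard: inside 106 mm along its x, 136 mm along its y; outside 136 x 166 mm. Origin: its centre, on the breadboard's top; z up. Its x axis is the way the carton is to fall: the carton starts on its -x side, middle of its plain face 30 to 80 mm short of the near inner edge, up to 12 mm off the middle and 0.2 rad askew.
- platform: Fixed isolation platform with a flat steel breadboard (its holes are only drawn); origin on the robot's mounting surface under its centre. The top is 70 mm above that surface and measures 550 mm along x, 770 mm along y.
- objective_a: Bystander: steel microscope objective standing on its thread, 34 mm diameter, 50 mm tall; origin at the centre of its underside.
- objective_b: Bystander: slimmer steel microscope objective standing on its thread, 29 mm diameter, 50 mm tall; origin at the centre of its underside.
- oil_bottle: Bystander: small amber bottle with black cap, 34 mm diameter, 66 mm tall, standing; origin at the centre of its underside.
- screwdriver: Bystander: screwdriver with black handle lying on the breadboard, 170 mm long along its x, square handle 20 mm thick to -x; origin on the breadboard at the middle of its length.
Mind the look-alikes: they are no part of the job. There is more than one size of the carton; the one meant has the size given above.

How it is judged (in metres and radians):
On the way:
1. the carton stands upright with the leading edge of its foot inside the outline (or at most 6 mm short of it) (angle between carton's own z axis and vertical below 0.12 rad and x of carton_mid in the frame of outline between -0.084 and -0.035 m and y of carton_mid in the frame of outline between -0.035 and 0.035 m), for 0.1 s.
At the end, for the whole second after the job is handed in: The carton lies flat and at rest on the breadboard with the slot face up (within 0.07 rad), all four corners of its lower face inside the tape's inner edges or at most 5 mm over them (x of face_foot_left in the frame of outline between -0.058 and 0.058 m and y of face_foot_left in the frame of outline between -0.073 and 0.073 m and x of face_foot_right in the frame of outline between -0.058 and 0.058 m and y of face_foot_right in the frame of outline between -0.073 and 0.073 m and x of face_top_left in the frame of outline between -0.058 and 0.058 m and y of face_top_left in the frame of outline between -0.073 and 0.073 m and x of face_top_right in the frame of outline between -0.058 and 0.058 m and y of face_top_right in the frame of outline between -0.073 and 0.073 m and angle between carton's own z axis and vertical between 1.5 and 1.64 rad and height (world z) of carton_slot above 0.114 m and height (world z) of carton_mid below 0.101 m and linear speed of carton below 0.01 m/s and angular speed of carton below 0.1 rad/s); the robot touches nothing.
It fails at once if the carton comes down or lies well outside the outline (centre more than 35 mm off along the outline's x or 45 mm along its y) (angle between carton's own z axis and vertical above 1.35 rad and (x of carton_mid in the frame of outline above 0.035 m or x of carton_mid in the frame of outline below -0.035 m or y of carton_mid in the frame of outline above 0.045 m or y of carton_mid in the frame of outline below -0.045 m)).
It fails at once if the carton is lifted off the breadboard (height (world z) of carton_mid above 0.122 m or (angle between carton's own z axis and vertical below 0.06 rad and height (world z) of carton_mid above 0.114 m) or (angle between carton's own z axis and vertical above 1.5 rad and height (world z) of carton_mid above 0.107 m)).
It fails at once if the carton is pinched or struck hard (fingers press it with more than 20 N) (contact force between the fingers and carton above 20 N).
It fails at once if a bystander is moved by more than 15 mm or tipped (distance of any of objective_a, objective_b, oil_bottle, screwdriver from where it was at the start of the episode above 0.015 m or angle between any of objective_a, objective_b, oil_bottle's own z axis and vertical above 0.3 rad).
It also fails if it takes over 48 s, if anything falls off the work surface, if the arm or the gripper's body presses on something with over 40 N, if the wrist force passes 120 N, or if a joint passes its speed limit or range.

### The arm

A 6-joint arm with a two-finger parallel gripper is mounted at the origin on the work surface. World frame = base frame: x ahead of the robot, y to its left, z up, the work surface at z = 0. Lengths are in mm, angles in rad, forces in N, time in s.
With the tool pointing down it reaches from about 275 to 750 mm from the base axis. Payload 10.2 kg.
Tool frame: the origin (TCP) lies at the very end of the fingers, on their centre line; the grasp point (between the pads) lies 19 mm behind it (ctrl.pinch_z is the distance from the TCP to the grasp point, in mm); y points along the fingers, z is the direction in which the jaws open and shut, and the axes are right-handed (so a half turn about y gives the same grasp; the last joint's range is limited). The gripper opens to 85 mm and grips with 20 to 120 N. Pads are 22 mm wide; open, the fingers measure 114 mm over their backs; the gripper's body (76 mm by 85 mm) begins 54 mm behind the grasp point. The pads swing forward as they close: fully open they stand 13 mm farther back than shut.
Start: joints at [0.878, 0.313, 1.498, -0, 1.331, -0.223], TCP at [237.685, 468.121, 231.294] pointing down, gripper open.
Joint ranges: [-2.94, 2.94], [-0.97, 2.17], [0.19, 2.56], [-1.23, 4.37], [0.02, 3.11], [-2.88, 2.88]. Speed limits (rad/s): [2.39, 2.39, 3.01, 3.14, 3.14, 3.14].

### API

Orientations are given as a unit quaternion [w, x, y, z].
In Python, from rig import sense, eyes, ctrl gives the robot as it stands. The module is installed in compiled form; this text tells all that it offers.
- The arm moves only by the shell command python3 -m handwheel 'ROWS' [FORCE]. ROWS is JSON, a list of rows, each an object of numbers: "grip": the finger opening in mm, from 0 to 85.4; "tx", "ty", "tz": the shift along the tool's x, y, z in mm; "wx", "wy", "wz": the turn, a rotation vector about the tool's x, y, z in rad. In form: [{"grip": .., "tx": .., "ty": .., "tz": .., "wx": .., "wy": .., "wz": ..}, ...]. A call has 1 to 10 rows; each row shifts and turns the commanded pose from where the row before left it, along the tool's axes as they then stand; what a row does not reach is not made up. A row lasts 1/12 s, in which the tool goes at most 41.7 mm and 7.16 degrees, less where a joint would pass 70% of its speed; a pose out of reach is approached as far as the arm can. A call is refused whole if a number of a shift passes 41.7 or a number of a turn 0.125, either way. A call with a gripper value outside its range is refused whole. The fingers move at their own pace and stop on an object; FORCE is the grip in N (left out, the last holds). Time passes only in rows, so rows that do not move let the fingers close. It gives the time, the measured TCP pose, the force and the opening at its end, in the units of the state.
- sense(): the state, without advancing time (a new reading comes with each control period).
- eyes.capture(name): name is "scene" or "top" or "wrist"; returns a dict with "pixels" (420x560x3 uint8, red, green, blue), "mtx" (3x3 intrinsics, pixels), "R" (3x3) and "t" (3): a world point X has camera coordinates R X + t. Camera axes: x right, y down, z forward; pixel columns grow to the right and rows downward; lengths in mm; the calibration is good to about 2 mm. A picture is of the moment at which its call begins. There is no depth.
- ctrl.finish_job(): hands the job in, once; it reports no verdict.
The state is a dict: "time_s": time; "joints": joint angles; "dq": joint speeds; "tau": joint torques, N m; "eef_pos": TCP position; "ee_rot": TCP orientation; "force": force on the tool from outside, world axes, zero at the start; "wrist_torque": the same for the moment, N m; "grip_width": opening from 0.0 (shut) to 1.0 (fully open).
Only numpy, scipy, OpenCV 4.12 (cv2) and the standard library are available. Lean on these libraries where they do the work, as an engineer would, in place of code of your own. Each camera call takes 0.05 s, during which the arm holds its last target.

## Working session

There is one attempt and no reset: what is moved stays moved. The work goes in short steps, Python scripts to look and compute and a shell command to move; the robot and the scene stay as the last step left them, time stands still between calls to the robot, and variables do not carry over. Pictures are saved under pics/ and viewed, and the job is handed in when it is done.

```bash
mkdir -p pics
python3 - <<'E'
from rig import sense, eyes, ctrl
import cv2, numpy as np
s=sense()
for k in s: print(k,np.round(s[k],3))
for n in ("scene","top","wrist"):
    c=eyes.capture(n); cv2.imwrite(f"pics/{n}0.png",c["pixels"][:,:,::-1])
    print(n,np.round(c["mtx"],1).tolist(),np.round(c["R"],3).tolist(),np.round(c["t"],1).tolist())
print(sense()["time_s"], ctrl.pinch_z)
E
```

```text
time_s 0.0
joints [ 0.878  0.313  1.498  0.     1.331 -0.223]
dq [ 0.002 -0.     0.    -0.     0.002 -0.   ]
tau [ 0.0000e+00 -4.1228e+01 -2.5974e+01 -0.0000e+00  4.0000e-03 -0.0000e+00]
eef_pos [237.498 467.922 230.737]
ee_rot [-0.687  0.688 -0.165  0.164]
force [ 0.328  0.078 -0.597]
wrist_torque [-0.006  0.023  0.031]
grip_width 1.002
scene [[518.9, 0.0, 276.9], [0.0, 518.9, 204.4], [0.0, 0.0, 1.0]] [[0.244, 0.969, -0.022], [0.605, -0.17, -0.778], [-0.758, 0.177, -0.628]] [-259.2, -210.2, 1514.7]
top [[385.6, 0.0, 278.4], [0.0, 385.6, 215.6], [0.0, 0.0, 1.0]] [[-0.015, -0.999, 0.034], [-0.998, 0.013, -0.068], [0.067, -0.035, -0.997]] [129.2, 507.7, 867.8]
wrist [[331.3, 0.0, 281.2], [0.0, 331.3, 209.1], [0.0, 0.0, 1.0]] [[0.452, 0.892, 0.0], [0.858, -0.435, 0.274], [0.245, -0.124, -0.962]] [-524.8, -35.0, 378.5]
0.15 18.700000000000003
```

View pics/scene0.png

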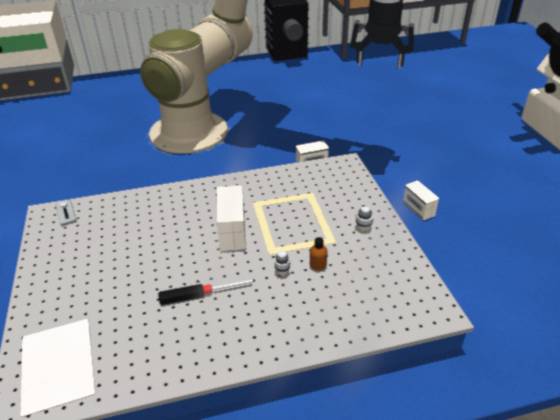

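View pics/top0.png

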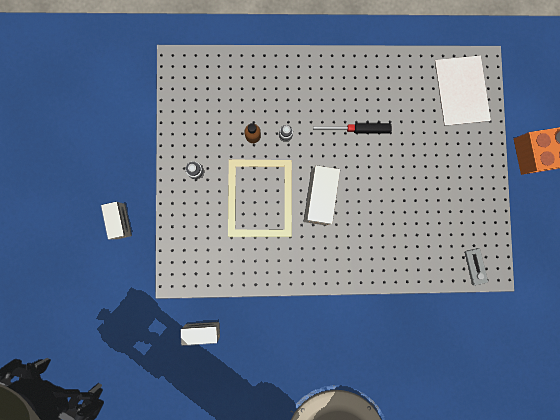

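View pics/wrist0.png

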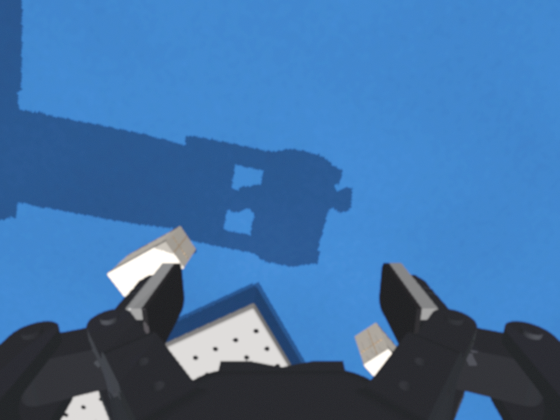

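Candidates for the carton in the top view are the box on the breadboard at (322,194), the smaller cartons off the board at (116,220) and (200,333), and the white sheet at (463,90). By the description it is the one at (322,194). Next I measure it and check a crop.

```bash
cat > h.py <<'E'
from rig import sense, eyes, ctrl
import cv2, numpy as np
def ray(c,uv,z):
    uv=np.atleast_2d(np.array(uv,float)); R=np.array(c["R"]);t=np.array(c["t"])
    d=np.c_[uv,np.ones(len(uv))]@np.linalg.inv(c["mtx"]).T@R; o=-R.T@t
    return o+d*((z-o[2])/d[:,2])[:,None]
def proj(c,X):
    X=np.atleast_2d(X); p=(X@np.array(c["R"]).T+np.array(c["t"]))@np.array(c["mtx"]).T
    return p[:,:2]/p[:,2:]
def outline(c):
    hsv=cv2.cvtColor(c["pixels"],cv2.COLOR_RGB2HSV)
    m=cv2.inRange(hsv,(18,35,150),(38,140,255)); return m
def rect(P):
    # P Nx2 points -> minAreaRect centre, sizes, angle
    return cv2.minAreaRect(P.astype(np.float32))
def big(m,box=None):
    cs,_=cv2.findContours(m,cv2.RETR_EXTERNAL,cv2.CHAIN_APPROX_NONE)
    return max(cs,key=cv2.contourArea)[:,0,:]
E
python3 - <<'E'
from h import *
c=eyes.capture("top"); m=outline(c)
print("mask",m.sum()/255)
k=big(m); P=ray(c,k,70)[:,:2]; r=rect(P); print("outer",r,cv2.boxPoints(r).tolist())
# inner hole
cs,h=cv2.findContours(m,cv2.RETR_CCOMP,cv2.CHAIN_APPROX_NONE)
ins=[q for q,hh in zip(cs,h[0]) if hh[3]>=0]; q=max(ins,key=cv2.contourArea)[:,0,:]
r2=rect(ray(c,q,70)[:,:2]); print("inner",r2)
g=cv2.cvtColor(c["pixels"],cv2.COLOR_RGB2HSV)
w=cv2.inRange(g,(0,0,225),(180,40,255)); w2=np.zeros_like(w); w2[150:235,295:350]=w[150:235,295:350]
k=big(w2); r3=rect(ray(c,k,146)[:,:2]); print("carton top",r3,cv2.boxPoints(r3).tolist())
for n,cen,z in (("objA?",(194,170),120),("objB?",(286,131),120),("bottle",(253,131),136),("sd",(314,128),80)):
    print(n,ray(c,cen,z).round(0))
im=c["pixels"][110:260,170:400,::-1]; cv2.imwrite("pics/crop1.png",cv2.resize(im,None,fx=3,fy=3,interpolation=cv2.INTER_CUBIC))
s=eyes.capture("scene"); im=s["pixels"][150:310,190:400,::-1]; cv2.imwrite("pics/crop2.png",cv2.resize(im,None,fx=3.5,fy=3.5,interpolation=cv2.INTER_CUBIC))
E
```

```text
mask 2723.0
outer ((545.6276245117188, 164.30450439453125), (135.848388671875, 166.310302734375), 89.01329040527344) [[461.31512451171875, 97.82235717773438], [627.6007690429688, 94.95840454101562], [629.9401245117188, 230.78665161132812], [463.65447998046875, 233.65060424804688]]
inner ((544.7742309570312, 164.01788330078125), (109.643798828125, 138.63082885742188), 89.20054626464844)
carton top ((542.0631103515625, 37.90479278564453), (48.338233947753906, 108.25373077392578), 80.45030975341797) [[484.6766052246094, 23.050413131713867], [591.43017578125, 5.090803146362305], [599.4495849609375, 52.75917053222656], [492.696044921875, 70.71878051757812]]
objA? [[597. 295. 120.]]
objB? [[676. 108. 120.]]
bottle [[672. 175. 136.]]
sd [[694.  45.  80.]]
```

View pics/crop1.png

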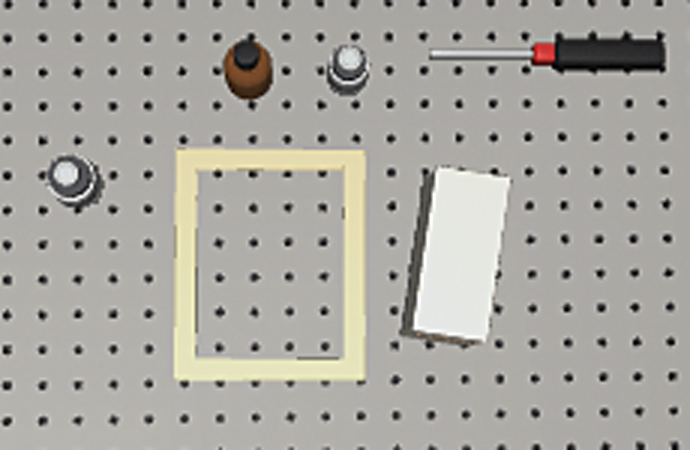

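View pics/crop2.png

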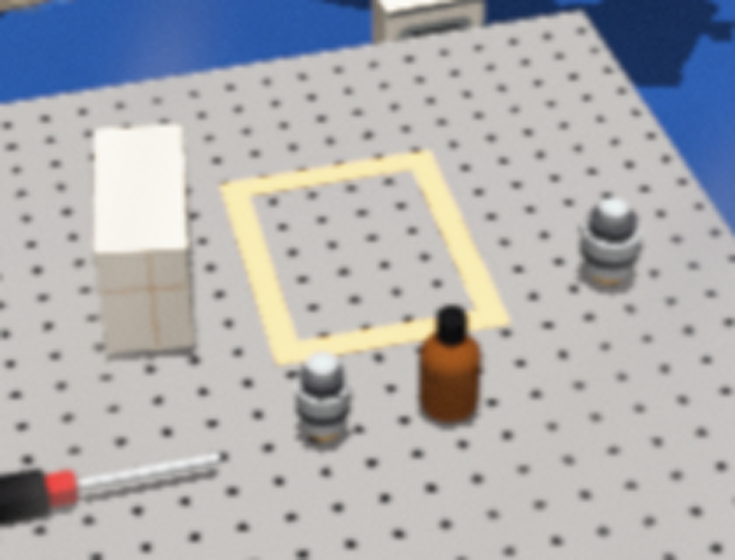

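The crop shows the carton at (460,255) in crop pixels. Its top measures 48×108 mm, which fits 50×110. The outer tape measures 136×166 and the inner 110×139, also as given. The slot face looks towards −y and it has to fall towards +y. Now the tool pose.

```bash
cat > plan.py <<'E'
from h import *
from scipy.spatial.transform import Rotation as Ro
OC=np.array([545.2,164.2]); OX=np.array([0.0172,0.99985]); OY=np.array([-OX[1],OX[0]])
def cur():
    s=sense(); q=s["ee_rot"]; return np.array(s["eef_pos"]),Ro.from_quat([q[1],q[2],q[3],q[0]]),s
def want(p,tilt,sgn):
    p=np.append(p/np.linalg.norm(p),0); z=np.array([0,0,1.])
    y=-np.cos(tilt)*z+np.sin(tilt)*p; zz=sgn*np.cross(z,p); x=np.cross(y,zz)
    return Ro.from_matrix(np.c_[x,y,zz])
E
python3 - <<'E'
from plan import *
P,R,s=cur(); print(R.as_matrix().round(3).tolist())
p0=np.array([.166,.986]);th=np.radians(20)
for sg in (1,-1):
    W=want(p0,th,sg); rv=(R.inv()*W).as_rotvec(); print(sg,rv.round(3),np.degrees(np.linalg.norm(rv)))
    tgt=np.array([532,-24,230]); print("shift in current axes",R.inv().apply(tgt-P).round(1)," in W axes",W.inv().apply(tgt-P).round(1), W.as_matrix().round(3).tolist())
E
```

```text
[[0.892, -0.0, 0.453], [-0.453, -0.0, 0.892], [-0.0, -1.0, -0.001]]
1 [ 0.327 -1.852 -0.241] 108.64284474857861
shift in current axes [ 485.3    1.1 -305.5]  in W axes [-410.4 -148.3 -372. ] [[0.156, 0.057, -0.986], [0.927, 0.337, 0.166], [0.342, -0.94, 0.0]]
-1 [0.222 1.254 0.301] 74.97705346289362
shift in current axes [ 485.3    1.1 -305.5]  in W axes [ 410.4 -148.3  372. ] [[-0.156, 0.057, 0.986], [-0.927, 0.337, -0.166], [-0.342, -0.94, 0.0]]
```

```bash
python3 -m handwheel '[{"grip":55,"tx":32,"tz":-20},{"grip":55,"tx":32,"tz":-20},{"grip":55,"tx":32,"tz":-20},{"grip":55,"tx":32,"tz":-20},{"grip":55,"tx":32,"tz":-20},{"grip":55,"tx":32,"tz":-20},{"grip":55,"tx":32,"tz":-20},{"grip":55,"tx":32,"tz":-20},{"grip":55,"tx":32,"tz":-20},{"grip":55,"tx":32,"tz":-20}]' 20
python3 -m handwheel '[{"grip":55,"tx":33,"tz":-21},{"grip":55,"tx":33,"tz":-21},{"grip":55,"tx":33,"tz":-21},{"grip":55,"tx":33,"tz":-21},{"grip":55,"tx":33,"tz":-21},{"grip":55,"wx":0.020,"wy":0.114,"wz":0.027},{"grip":55,"wx":0.020,"wy":0.114,"wz":0.027},{"grip":55,"wx":0.020,"wy":0.114,"wz":0.027},{"grip":55,"wx":0.020,"wy":0.114,"wz":0.027},{"grip":55,"wx":0.020,"wy":0.114,"wz":0.027}]'
python3 -m handwheel '[{"grip":55,"wx":0.020,"wy":0.114,"wz":0.027},{"grip":55,"wx":0.020,"wy":0.114,"wz":0.027},{"grip":55,"wx":0.020,"wy":0.114,"wz":0.027},{"grip":55,"wx":0.020,"wy":0.114,"wz":0.027},{"grip":55,"wx":0.020,"wy":0.114,"wz":0.027},{"grip":55,"wx":0.020,"wy":0.114,"wz":0.027},{"grip":55},{"grip":55}]'
python3 - <<'E'
from plan import *
P,R,s=cur(); print(P.round(1),np.round(s["joints"],2),s["grip_width"],s["force"],R.as_matrix().round(3).tolist())
W=want(np.array([.166,.986]),np.radians(20),-1); print((R.inv()*W).as_rotvec().round(3))
for z in (230,82):
    print(z,W.inv().apply(np.array([532,-24,z])-P).round(1))
c=eyes.capture("top"); cv2.imwrite("pics/top1.png",c["pixels"][:,:,::-1]); c=eyes.capture("wrist"); cv2.imwrite("pics/wrist1.png",c["pixels"][:,:,::-1])
E
```

```text
[237.6 468.1 231.1] [ 0.88  0.31  1.5   0.    1.33 -0.22] 0.9987407340680526 [ 0.14520447 -0.26808594  0.75167919] [[0.892, -0.0, 0.453], [-0.453, -0.0, 0.892], [-0.0, -1.0, -0.001]]
[0.222 1.254 0.301]
230 [ 410.4 -148.3  372. ]
82 [461.   -9.2 372. ]invalid input
invalid input
invalid input
```

```bash
python3 -m handwheel '[{"grip":55,"tx":32,"ty":0,"tz":-20,"wx":0,"wy":0,"wz":0},{"grip":55,"tx":32,"ty":0,"tz":-20,"wx":0,"wy":0,"wz":0}]' 20; echo; python3 -c "
from rig import sense; s=sense(); print(s['time_s'],s['eef_pos'],s['grip_width'])"
```

```text
time_s: 0.52
eef_pos: [276.3, 403.2, 231.0]
ee_rot: [-0.688, 0.688, -0.164, 0.163]
force: [1.0, 0.6, 0.4]
grip_width: 0.75

0.5167 [276.28331691 403.23395947 230.9667069 ] 0.7501332128895288
```

All keys are required in each row. Continuing.

```bash
python3 -m handwheel '[{"grip":55,"tx":32,"ty":0,"tz":-20,"wx":0,"wy":0,"wz":0},{"grip":55,"tx":32,"ty":0,"tz":-20,"wx":0,"wy":0,"wz":0},{"grip":55,"tx":32,"ty":0,"tz":-20,"wx":0,"wy":0,"wz":0},{"grip":55,"tx":32,"ty":0,"tz":-20,"wx":0,"wy":0,"wz":0},{"grip":55,"tx":32,"ty":0,"tz":-20,"wx":0,"wy":0,"wz":0},{"grip":55,"tx":32,"ty":0,"tz":-20,"wx":0,"wy":0,"wz":0},{"grip":55,"tx":32,"ty":0,"tz":-20,"wx":0,"wy":0,"wz":0},{"grip":55,"tx":32,"ty":0,"tz":-20,"wx":0,"wy":0,"wz":0},{"grip":55,"tx":33,"ty":0,"tz":-21,"wx":0,"wy":0,"wz":0},{"grip":55,"tx":33,"ty":0,"tz":-21,"wx":0,"wy":0,"wz":0}]'
python3 -m handwheel '[{"grip":55,"tx":33,"ty":0,"tz":-21,"wx":0,"wy":0,"wz":0},{"grip":55,"tx":33,"ty":0,"tz":-21,"wx":0,"wy":0,"wz":0},{"grip":55,"tx":33,"ty":0,"tz":-21,"wx":0,"wy":0,"wz":0},{"grip":55,"tx":0,"ty":0,"tz":0,"wx":0.020,"wy":0.114,"wz":0.027},{"grip":55,"tx":0,"ty":0,"tz":0,"wx":0.020,"wy":0.114,"wz":0.027},{"grip":55,"tx":0,"ty":0,"tz":0,"wx":0.020,"wy":0.114,"wz":0.027},{"grip":55,"tx":0,"ty":0,"tz":0,"wx":0.020,"wy":0.114,"wz":0.027},{"grip":55,"tx":0,"ty":0,"tz":0,"wx":0.020,"wy":0.114,"wz":0.027},{"grip":55,"tx":0,"ty":0,"tz":0,"wx":0.020,"wy":0.114,"wz":0.027}]'
python3 -m handwheel '[{"grip":55,"tx":0,"ty":0,"tz":0,"wx":0.020,"wy":0.114,"wz":0.027},{"grip":55,"tx":0,"ty":0,"tz":0,"wx":0.020,"wy":0.114,"wz":0.027},{"grip":55,"tx":0,"ty":0,"tz":0,"wx":0.020,"wy":0.114,"wz":0.027},{"grip":55,"tx":0,"ty":0,"tz":0,"wx":0.020,"wy":0.114,"wz":0.027},{"grip":55,"tx":0,"ty":0,"tz":0,"wx":0.020,"wy":0.114,"wz":0.027},{"grip":55,"tx":0,"ty":0,"tz":0,"wx":0,"wy":0,"wz":0},{"grip":55,"tx":0,"ty":0,"tz":0,"wx":0,"wy":0,"wz":0}]'
python3 - <<'E'
from plan import *
P,R,s=cur(); print(P.round(1),np.round(s["joints"],2),s["grip_width"],s["force"],R.as_matrix().round(3).tolist())
W=want(np.array([.166,.986]),np.radians(20),-1); print((R.inv()*W).as_rotvec().round(3))
for z in (230,82):
    print(z,W.inv().apply(np.array([532,-24,z])-P).round(1))
c=eyes.capture("top"); cv2.imwrite("pics/top1.png",c["pixels"][:,:,::-1]); c=eyes.capture("wrist"); cv2.imwrite("pics/wrist1.png",c["pixels"][:,:,::-1])
E
```

```text
time_s: 1.35
eef_pos: [472.9, 75.7, 231.4]
ee_rot: [0.688, -0.688, 0.165, -0.165]
force: [0.8, -0.3, -0.3]
grip_width: 0.645
time_s: 2.1
eef_pos: [532.1, -23.5, 231.2]
ee_rot: [0.642, -0.534, 0.431, -0.341]
force: [-0.6, 0.0, 0.2]
grip_width: 0.646
time_s: 2.68
eef_pos: [532.0, -23.6, 231.3]
ee_rot: [0.544, -0.358, 0.609, -0.453]
force: [0.4, 0.1, 0.2]
grip_width: 0.644
[532.  -23.6 231.3] [-0.43  0.33  1.51  0.34  1.4  -0.34] 0.6436591458035746 [0.44205038 0.06405121 0.16702781] [[-0.153, 0.057, 0.987], [-0.929, 0.333, -0.163], [-0.338, -0.941, 0.002]]
[-0.001  0.003  0.004]
230 [0.8 1.1 0.1]
82 [5.140e+01 1.402e+02 1.000e-01]
```

View pics/wrist1.png

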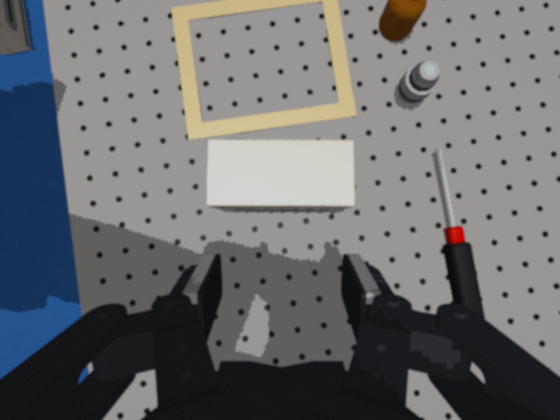

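View pics/top1.png

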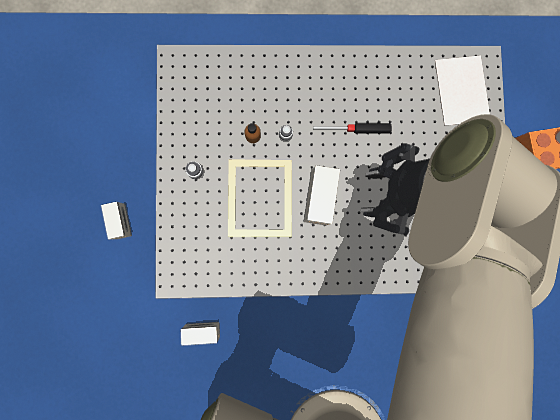

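The wrist view shows the carton centred between the fingertips at (215,265) and (350,265). Descending straight down behind it.

```bash
python3 -m handwheel '[{"grip":55,"tx":6,"ty":16.4,"tz":0,"wx":0,"wy":0,"wz":0},{"grip":55,"tx":6,"ty":16.4,"tz":0,"wx":0,"wy":0,"wz":0},{"grip":55,"tx":6,"ty":16.4,"tz":0,"wx":0,"wy":0,"wz":0},{"grip":55,"tx":6,"ty":16.4,"tz":0,"wx":0,"wy":0,"wz":0},{"grip":55,"tx":6,"ty":16.4,"tz":0,"wx":0,"wy":0,"wz":0},{"grip":55,"tx":6,"ty":16.4,"tz":0,"wx":0,"wy":0,"wz":0},{"grip":55,"tx":6,"ty":16.4,"tz":0,"wx":0,"wy":0,"wz":0},{"grip":55,"tx":4.6,"ty":12.6,"tz":0,"wx":0,"wy":0,"wz":0},{"grip":55,"tx":3.2,"ty":8.6,"tz":0,"wx":0,"wy":0,"wz":0},{"grip":55,"tx":0,"ty":0,"tz":0,"wx":0,"wy":0,"wz":0}]'
python3 - <<'E'
from plan import *
P,R,s=cur(); print(s["time_s"],P.round(1),s["force"],R.as_matrix().round(3).tolist())
for n in ("scene","wrist"):
    c=eyes.capture(n); im=c["pixels"][...,::-1]
    if n=="scene": im=cv2.resize(im[130:310,130:370],None,fx=3,fy=3,interpolation=cv2.INTER_CUBIC)
    cv2.imwrite(f"pics/{n}2.png",im)
E
```

```text
time_s: 3.62
eef_pos: [531.5, -23.7, 85.0]
ee_rot: [0.543, -0.358, 0.61, -0.452]
force: [-0.7, -0.5, 0.2]
grip_width: 0.645
3.6167 [531.5 -23.7  85. ] [-0.68791923 -0.50867455  0.15400261] [[-0.155, 0.055, 0.986], [-0.928, 0.335, -0.164], [-0.339, -0.941, -0.001]]
```

View pics/scene2.png

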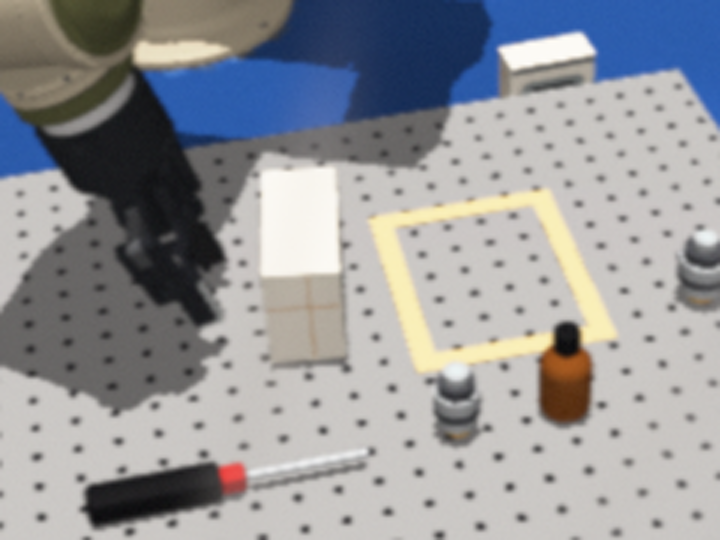

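View pics/wrist2.png

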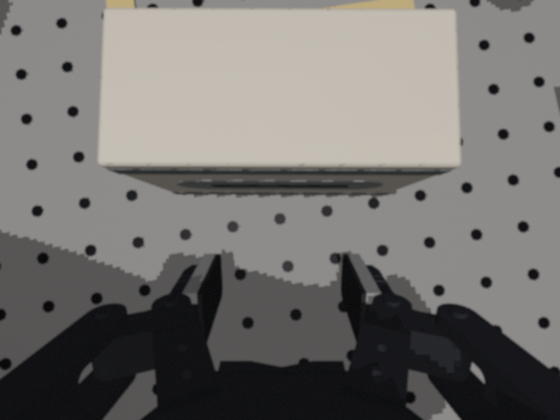

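The slot faces the fingers and the faces are parallel. Approaching to contact.

```bash
python3 -m handwheel '[{"grip":55,"tx":-3.8,"ty":1.4,"tz":0,"wx":0,"wy":0,"wz":0},{"grip":55,"tx":-3.8,"ty":1.6,"tz":0,"wx":0,"wy":0,"wz":0},{"grip":55,"tx":-3.8,"ty":1.6,"tz":0,"wx":0,"wy":0,"wz":0},{"grip":55,"tx":-3.8,"ty":1.6,"tz":0,"wx":0,"wy":0,"wz":0},{"grip":55,"tx":-3.8,"ty":1.6,"tz":0,"wx":0,"wy":0,"wz":0},{"grip":55,"tx":-1.9,"ty":0.7,"tz":0,"wx":0,"wy":0,"wz":0},{"grip":55,"tx":-1.9,"ty":0.7,"tz":0,"wx":0,"wy":0,"wz":0},{"grip":55,"tx":-1.9,"ty":0.7,"tz":0,"wx":0,"wy":0,"wz":0},{"grip":55,"tx":-1.9,"ty":0.7,"tz":0,"wx":0,"wy":0,"wz":0},{"grip":55,"tx":-1.9,"ty":0.7,"tz":0,"wx":0,"wy":0,"wz":0}]'
cat > meas.py <<'E'
from plan import *
import sys
def carton(c,zt=146):
    g=cv2.cvtColor(c["pixels"],cv2.COLOR_RGB2HSV)
    w=cv2.inRange(g,(0,0,222),(180,30,255)); w2=np.zeros_like(w); w2[150:245,225:350]=w[150:245,225:350]
    k=big(w2); r=rect(ray(c,k,zt)[:,:2]); b=cv2.boxPoints(r)
    e=[b[1]-b[0],b[2]-b[1]]; sh=min(e,key=np.linalg.norm); sh=sh/np.linalg.norm(sh); sh=sh*np.sign(sh[1])
    d=np.array(r[0])-OC; a=np.arctan2(sh@OY,sh@OX)
    print("carton x_o,y_o",(d@OX).round(1),(d@OY).round(1),"skew",round(a,3),"size",np.round(r[1],1))
P,R,s=cur(); print(s["time_s"],P.round(1),np.round(s["force"],1),"yaw rel outline",round(np.arctan2(*[(-R.as_matrix()[:2,0])@v for v in (OY,OX)]),3), "tool x,y,z of push",R.inv().apply(np.append(OX,0)).round(3),"worldz",R.inv().apply([0,0,1]).round(3))
c=eyes.capture("top"); carton(c); n=sys.argv[1]; cv2.imwrite(f"pics/top{n}.png",cv2.resize(c["pixels"][100:260,200:420,::-1],None,fx=3,fy=3))
s=eyes.capture("scene"); cv2.imwrite(f"pics/scene{n}.png",cv2.resize(s["pixels"][130:310,130:370,::-1],None,fx=3,fy=3,interpolation=cv2.INTER_CUBIC))
E
python3 meas.py 3
```

```text
time_s: 4.55
eef_pos: [537.3, 6.0, 85.5]
ee_rot: [0.543, -0.357, 0.61, -0.454]
force: [-0.3, -0.6, 1.1]
grip_width: 0.645
4.55 [537.3   6.   85.5] [-0.3 -0.6  1.1] yaw rel outline -0.149 tool x,y,z of push [-0.931  0.335 -0.149] worldz [-0.339 -0.941  0.001]
carton x_o,y_o -125.1 0.6 skew -0.149 size [ 48.6 108.4]
```

View pics/top3.png

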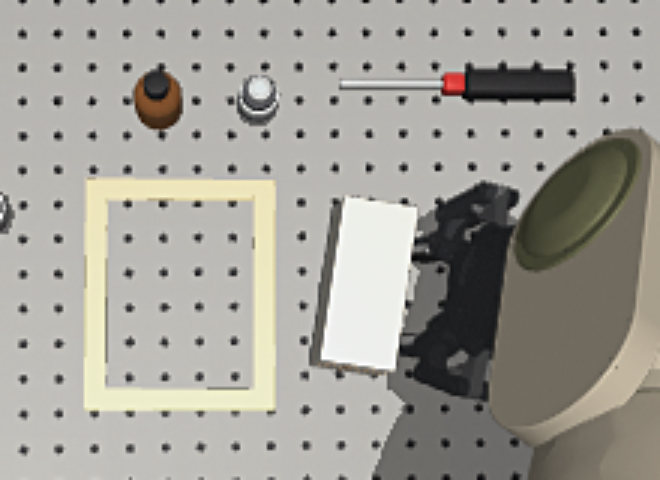

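View pics/scene3.png

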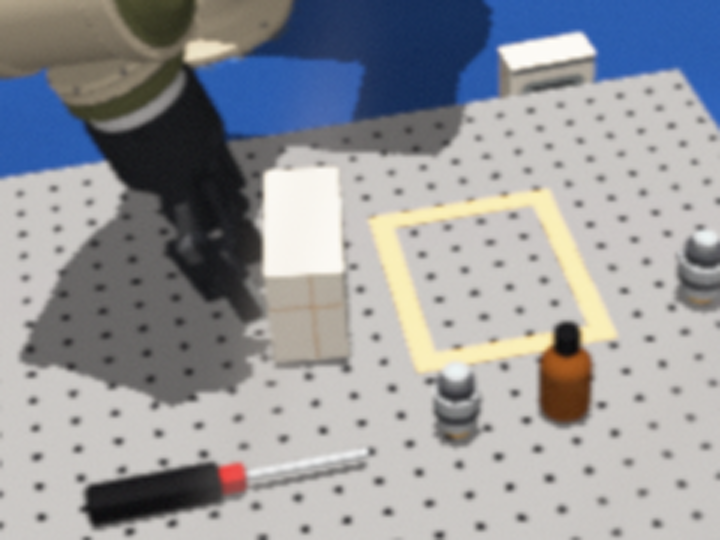

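Contact is made: the carton has moved 1 mm. Now pushing while turning out the 0.15 rad of skew.

```bash
python3 -m handwheel '[{"grip":55,"tx":-2.3,"ty":1.0,"tz":0,"wx":-0.003,"wy":-0.008,"wz":0},{"grip":55,"tx":-2.3,"ty":1.0,"tz":0,"wx":-0.003,"wy":-0.008,"wz":0},{"grip":55,"tx":-2.3,"ty":1.0,"tz":0,"wx":-0.003,"wy":-0.008,"wz":0},{"grip":55,"tx":-2.3,"ty":1.0,"tz":0,"wx":-0.003,"wy":-0.008,"wz":0},{"grip":55,"tx":-2.3,"ty":1.0,"tz":0,"wx":-0.003,"wy":-0.008,"wz":0},{"grip":55,"tx":-2.3,"ty":1.0,"tz":0,"wx":-0.003,"wy":-0.008,"wz":0},{"grip":55,"tx":-2.3,"ty":1.0,"tz":0,"wx":-0.003,"wy":-0.008,"wz":0},{"grip":55,"tx":-2.3,"ty":1.0,"tz":0,"wx":-0.003,"wy":-0.008,"wz":0},{"grip":55,"tx":-2.3,"ty":1.0,"tz":0,"wx":-0.003,"wy":-0.008,"wz":0},{"grip":55,"tx":-2.3,"ty":1.0,"tz":0,"wx":-0.003,"wy":-0.008,"wz":0}]'
python3 meas.py 4
```

```text
time_s: 5.48
eef_pos: [540.4, 31.1, 83.8]
ee_rot: [0.562, -0.383, 0.594, -0.43]
force: [-0.1, -2.0, 0.9]
grip_width: 0.645
5.4833 [540.4  31.1  83.8] [-0.1 -2.   0.9] yaw rel outline -0.063 tool x,y,z of push [-0.939  0.338 -0.063] worldz [-0.339 -0.941  0.   ]
carton x_o,y_o -100.0 0.4 skew -0.065 size [ 48.7 108.6]
```

View pics/scene4.png

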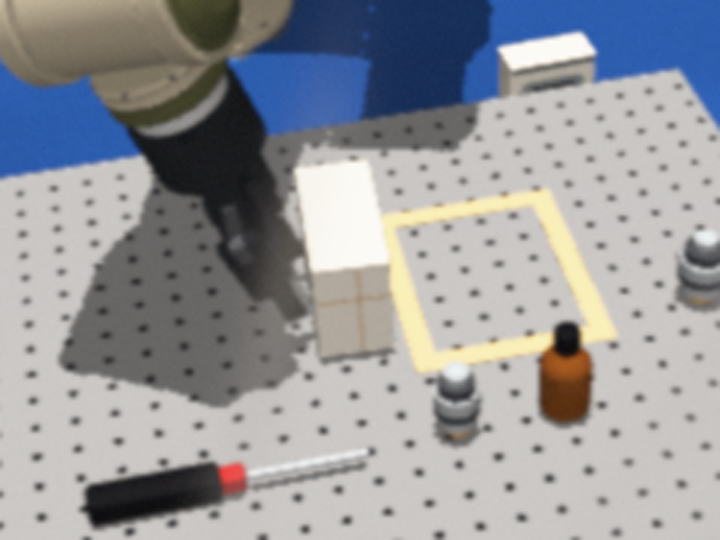

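The carton slides upright and follows the turn: skew −0.065, 25 mm gained. About 32 mm to go.

```bash
python3 -m handwheel '[{"grip":55,"tx":-2.3,"ty":0.9,"tz":0,"wx":-0.003,"wy":-0.008,"wz":0},{"grip":55,"tx":-2.3,"ty":0.9,"tz":0,"wx":-0.003,"wy":-0.008,"wz":0},{"grip":55,"tx":-2.3,"ty":0.9,"tz":0,"wx":-0.003,"wy":-0.008,"wz":0},{"grip":55,"tx":-2.3,"ty":0.9,"tz":0,"wx":-0.003,"wy":-0.008,"wz":0},{"grip":55,"tx":-2.3,"ty":0.9,"tz":0,"wx":-0.003,"wy":-0.008,"wz":0},{"grip":55,"tx":-2.3,"ty":0.9,"tz":0,"wx":-0.003,"wy":-0.008,"wz":0},{"grip":55,"tx":-2.3,"ty":0.9,"tz":0,"wx":-0.003,"wy":-0.008,"wz":0},{"grip":55,"tx":-2.3,"ty":0.9,"tz":0,"wx":-0.001,"wy":-0.004,"wz":0},{"grip":55,"tx":-2.3,"ty":0.9,"tz":0,"wx":0,"wy":0,"wz":0},{"grip":55,"tx":-2.3,"ty":0.9,"tz":0,"wx":0,"wy":0,"wz":0}]'
python3 meas.py 5
```

```text
time_s: 6.42
eef_pos: [541.5, 55.7, 83.2]
ee_rot: [0.575, -0.402, 0.582, -0.412]
force: [-0.2, -1.9, 1.6]
grip_width: 0.639
6.4167 [541.5  55.7  83.2] [-0.2 -1.9  1.6] yaw rel outline -0.0 tool x,y,z of push [-0.941  0.339 -0.   ] worldz [-0.339 -0.941 -0.   ]
carton x_o,y_o -74.6 1.0 skew 0.001 size [ 47.4 106.7]
```

```bash
python3 -m handwheel '[{"grip":55,"tx":-2.2,"ty":0.8,"tz":0,"wx":0,"wy":0,"wz":0},{"grip":55,"tx":-2.2,"ty":0.8,"tz":0,"wx":0,"wy":0,"wz":0},{"grip":55,"tx":-1.4,"ty":0.5,"tz":0,"wx":0,"wy":0,"wz":0},{"grip":55,"tx":0,"ty":0,"tz":0,"wx":0,"wy":0,"wz":0},{"grip":55,"tx":0,"ty":0,"tz":0,"wx":0,"wy":0,"wz":0}]'
python3 meas.py 6
```

```text
time_s: 6.93
eef_pos: [541.5, 61.9, 83.1]
ee_rot: [0.575, -0.402, 0.582, -0.411]
force: [-0.2, 0.7, -0.9]
grip_width: 0.65
6.9333 [541.5  61.9  83.1] [-0.2  0.7 -0.9] yaw rel outline -0.0 tool x,y,z of push [-0.941  0.339  0.   ] worldz [-0.339 -0.941 -0.   ]
carton x_o,y_o -68.5 1.8 skew -0.003 size [ 47.3 108.5]
```

View pics/top6.png

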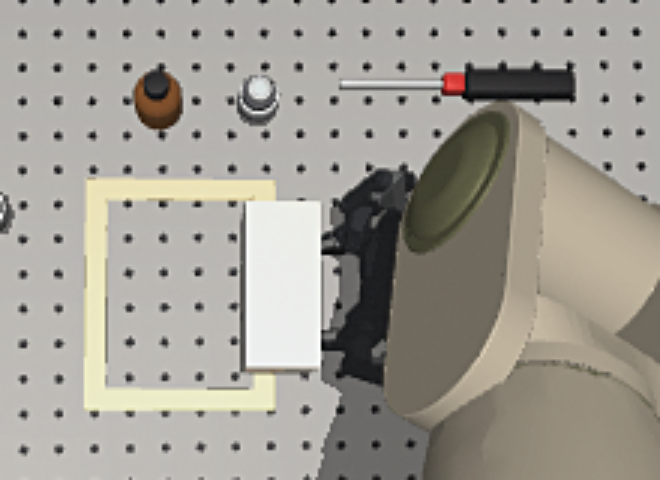

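View pics/scene6.png

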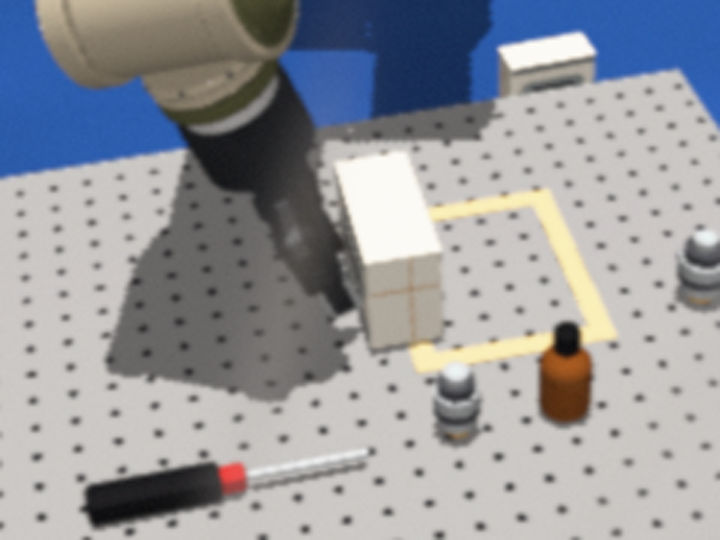

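The carton stands upright with its mid at x −68.5, y 1.8 and skew ≈0, so the foot edge is about −43 mm, 10 mm inside the near tape edge at −53. Next I back off, raise the tips to about 68 mm above the board, and return to contact.

```bash
python3 -m handwheel '[{"grip":55,"tx":3.8,"ty":-1.4,"tz":0,"wx":0,"wy":0,"wz":0},{"grip":55,"tx":3.8,"ty":-1.4,"tz":0,"wx":0,"wy":0,"wz":0},{"grip":55,"tx":3.8,"ty":-1.4,"tz":0,"wx":0,"wy":0,"wz":0},{"grip":55,"tx":-4,"ty":-11,"tz":0,"wx":0,"wy":0,"wz":0},{"grip":55,"tx":-4,"ty":-11,"tz":0,"wx":0,"wy":0,"wz":0},{"grip":55,"tx":-4,"ty":-11,"tz":0,"wx":0,"wy":0,"wz":0},{"grip":55,"tx":-4,"ty":-11,"tz":0,"wx":0,"wy":0,"wz":0},{"grip":55,"tx":0,"ty":0,"tz":0,"wx":0,"wy":0,"wz":0}]'
python3 meas.py 7
```

```text
time_s: 7.7
eef_pos: [542.6, 49.5, 133.2]
ee_rot: [0.576, -0.401, 0.58, -0.413]
force: [0.1, -0.4, 0.3]
grip_width: 0.642
7.7 [542.6  49.5 133.2] [ 0.1 -0.4  0.3] yaw rel outline 0.002 tool x,y,z of push [-0.941  0.338  0.   ] worldz [-0.338 -0.941  0.005]
carton x_o,y_o -68.7 1.0 skew 0.002 size [ 47.3 106.7]
```

View pics/scene7.png

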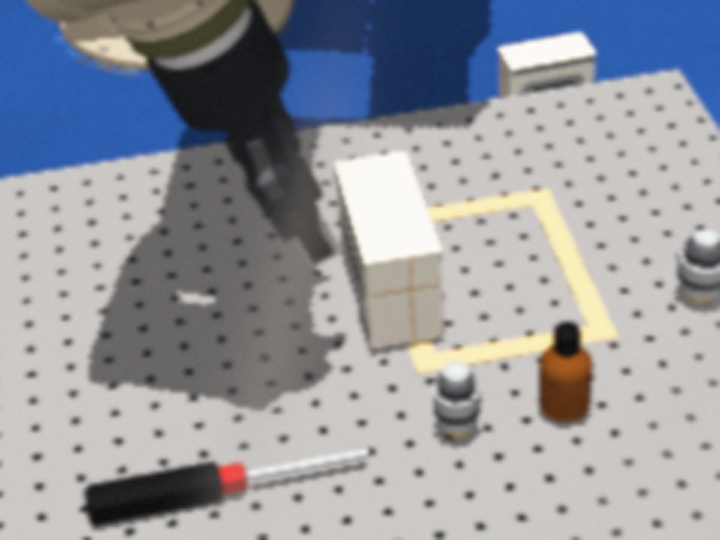

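```bash
python3 -m handwheel '[{"grip":55,"tx":-2.1,"ty":1.6,"tz":0,"wx":0,"wy":0,"wz":0},{"grip":55,"tx":-2.1,"ty":1.6,"tz":0,"wx":0,"wy":0,"wz":0},{"grip":55,"tx":-2.1,"ty":1.6,"tz":0,"wx":0,"wy":0,"wz":0},{"grip":55,"tx":-2.1,"ty":1.6,"tz":0,"wx":0,"wy":0,"wz":0},{"grip":55,"tx":-2.4,"ty":0.8,"tz":0,"wx":0,"wy":0,"wz":0},{"grip":55,"tx":-2.0,"ty":0.7,"tz":0,"wx":0,"wy":0,"wz":0},{"grip":55,"tx":-2.3,"ty":0.1,"tz":0,"wx":0,"wy":0,"wz":0},{"grip":55,"tx":-2.3,"ty":0.1,"tz":0,"wx":0,"wy":0,"wz":0},{"grip":55,"tx":-2.3,"ty":0.1,"tz":0,"wx":0,"wy":0,"wz":0}]'
python3 meas.py 8
```

```text
time_s: 8.55
eef_pos: [541.9, 71.1, 129.2]
ee_rot: [0.575, -0.402, 0.582, -0.412]
force: [0.8, -1.1, 1.0]
grip_width: 0.649
8.55 [541.9  71.1 129.2] [ 0.8 -1.1  1. ] yaw rel outline -0.0 tool x,y,z of push [-0.941  0.339 -0.   ] worldz [-0.339 -0.941  0.   ]
carton x_o,y_o -58.9 1.1 skew 0.002 size [ 47.3 106.6]
```

View pics/scene8.png

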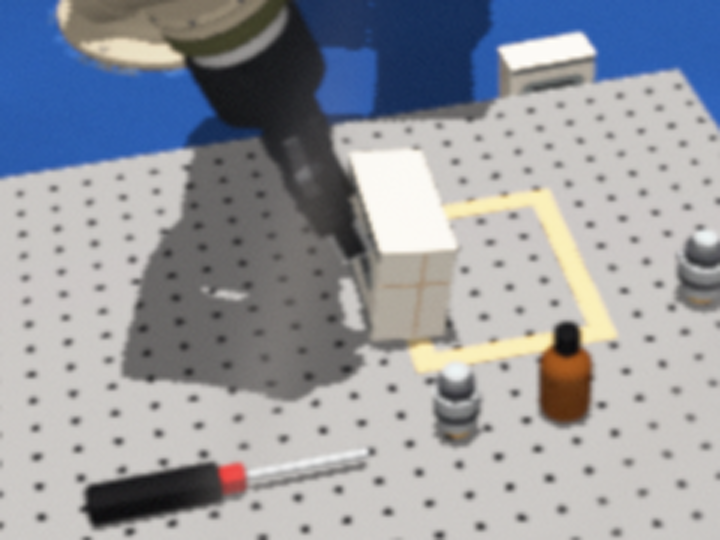

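View pics/top8.png

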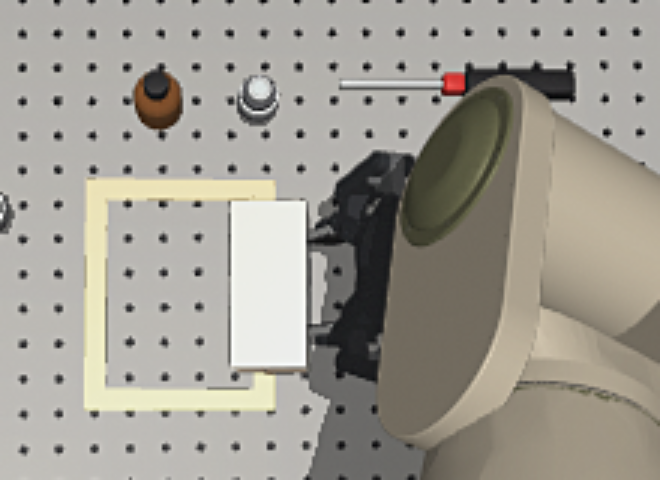

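The carton leans about 7° and its foot stays put (front lower corner about (443,336) in the scene crop, before about (440,338)). Continuing the tip.

```bash
python3 -m handwheel '[{"grip":55,"tx":-2.6,"ty":0.3,"tz":0,"wx":0,"wy":0,"wz":0},{"grip":55,"tx":-2.6,"ty":0.3,"tz":0,"wx":0,"wy":0,"wz":0},{"grip":55,"tx":-2.6,"ty":0.3,"tz":0,"wx":0,"wy":0,"wz":0},{"grip":55,"tx":-2.6,"ty":0.3,"tz":0,"wx":0,"wy":0,"wz":0},{"grip":55,"tx":-2.6,"ty":0.3,"tz":0,"wx":0,"wy":0,"wz":0},{"grip":55,"tx":-2.6,"ty":0.3,"tz":0,"wx":0,"wy":0,"wz":0},{"grip":55,"tx":-2.4,"ty":0.7,"tz":0,"wx":0,"wy":0,"wz":0},{"grip":55,"tx":-2.4,"ty":0.7,"tz":0,"wx":0,"wy":0,"wz":0}]'
python3 meas.py 9
```

```text
time_s: 9.32
eef_pos: [542.1, 91.6, 133.0]
ee_rot: [0.575, -0.402, 0.582, -0.411]
force: [-0.2, 0.5, 0.0]
grip_width: 0.646
9.3167 [542.1  91.6 133. ] [-0.2  0.5  0. ] yaw rel outline -0.0 tool x,y,z of push [-0.941  0.339  0.   ] worldz [-0.339 -0.941 -0.   ]
carton x_o,y_o -35.4 0.2 skew 0.004 size [ 43.3 108.4]
```

View pics/scene9.png

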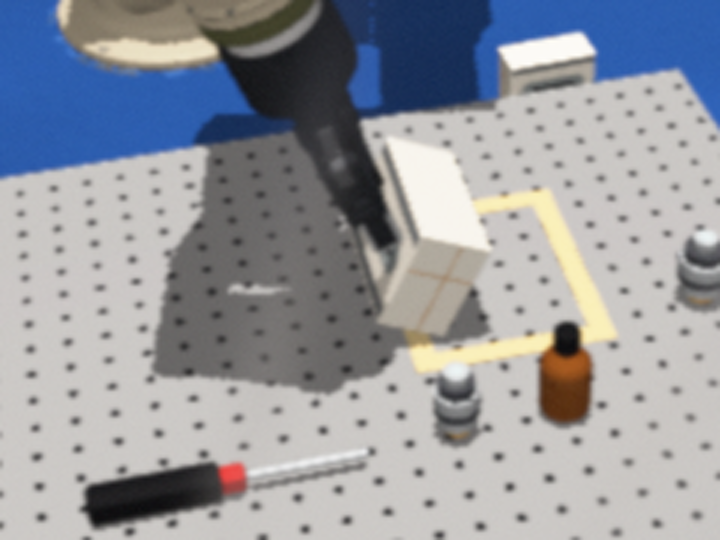

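Lean about 25° with the foot corner still at about (445,333). A little more push, then hold still.

```bash
python3 -m handwheel '[{"grip":55,"tx":-2.4,"ty":0.7,"tz":0,"wx":0,"wy":0,"wz":0},{"grip":55,"tx":-2.4,"ty":0.7,"tz":0,"wx":0,"wy":0,"wz":0},{"grip":55,"tx":-2.4,"ty":0.7,"tz":0,"wx":0,"wy":0,"wz":0},{"grip":55,"tx":-2.4,"ty":0.7,"tz":0,"wx":0,"wy":0,"wz":0},{"grip":55,"tx":-1.5,"ty":0.5,"tz":0,"wx":0,"wy":0,"wz":0},{"grip":55,"tx":0,"ty":0,"tz":0,"wx":0,"wy":0,"wz":0},{"grip":55,"tx":0,"ty":0,"tz":0,"wx":0,"wy":0,"wz":0}]'
python3 meas.py 10
```

```text
time_s: 10.0
eef_pos: [542.3, 102.9, 133.6]
ee_rot: [0.575, -0.402, 0.582, -0.411]
force: [0.4, 0.1, -0.5]
grip_width: 0.643
10.0 [542.3 102.9 133.6] [ 0.4  0.1 -0.5] yaw rel outline 0.0 tool x,y,z of push [-0.941  0.339  0.   ] worldz [-0.339 -0.941 -0.   ]
carton x_o,y_o -10.9 4.4 skew 0.004 size [ 56.3 104.3]
```

View pics/scene10.png

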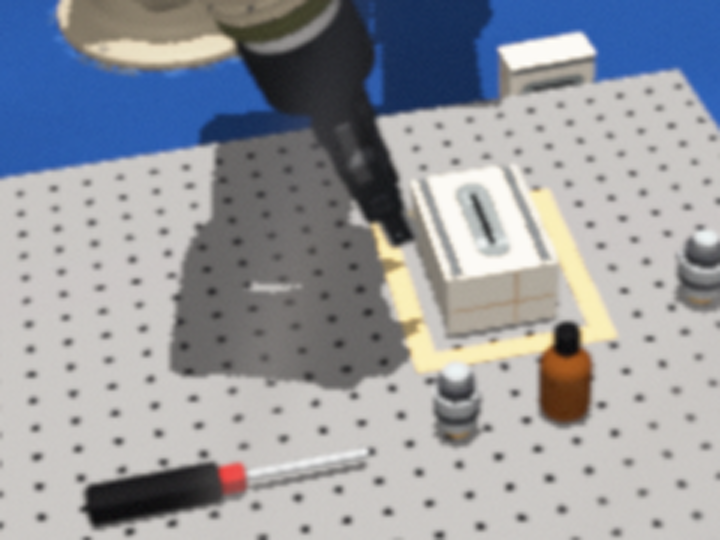

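The carton has fallen and lies flat with the slot up at crop (483,218), inside the tape. I retract up and back, then measure.

```bash
python3 -m handwheel '[{"grip":55,"tx":5,"ty":-12,"tz":0,"wx":0,"wy":0,"wz":0},{"grip":55,"tx":5,"ty":-12,"tz":0,"wx":0,"wy":0,"wz":0},{"grip":55,"tx":12,"ty":-16,"tz":0,"wx":0,"wy":0,"wz":0},{"grip":55,"tx":12,"ty":-16,"tz":0,"wx":0,"wy":0,"wz":0},{"grip":55,"tx":12,"ty":-16,"tz":0,"wx":0,"wy":0,"wz":0},{"grip":55,"tx":12,"ty":-16,"tz":0,"wx":0,"wy":0,"wz":0},{"grip":55,"tx":12,"ty":-16,"tz":0,"wx":0,"wy":0,"wz":0},{"grip":55,"tx":12,"ty":-16,"tz":0,"wx":0,"wy":0,"wz":0},{"grip":55,"tx":0,"ty":0,"tz":0,"wx":0,"wy":0,"wz":0}]'
python3 - <<'E'
from plan import *
c=eyes.capture("top")
g=cv2.cvtColor(c["pixels"],cv2.COLOR_RGB2HSV)
w=cv2.inRange(g,(0,0,222),(180,30,255)); w2=np.zeros_like(w); w2[155:240,225:300]=w[155:240,225:300]
w2=cv2.morphologyEx(w2,cv2.MORPH_CLOSE,np.ones((7,7)))
r=rect(ray(c,big(w2),120)[:,:2]); b=cv2.boxPoints(r); print(r)
for q in b: d=q-OC; print("corner",(d@OX).round(1),(d@OY).round(1))
cv2.imwrite("pics/top11.png",cv2.resize(c["pixels"][100:260,160:380,::-1],None,fx=3,fy=3))
s=eyes.capture("scene"); cv2.imwrite("pics/scene11.png",cv2.resize(s["pixels"][130:310,130:400,::-1],None,fx=2.9,fy=2.9,interpolation=cv2.INTER_CUBIC))
# expected seen corners, projected
X=np.array([[*(OC+OX*a+OY*bb),70] for a,bb in ((-53,-68),(53,-68),(53,68),(-53,68))]); print(proj(c,X).round(1).tolist())
E
```

```text
time_s: 10.85
eef_pos: [541.1, -17.7, 220.5]
ee_rot: [0.575, -0.401, 0.581, -0.414]
force: [-0.2, 0.1, -0.8]
grip_width: 0.646
((530.9141845703125, 163.32461547851562), (118.2401351928711, 134.05148315429688), 89.17501068115234)
corner -60.4 81.1
corner -60.1 -52.9
corner 58.2 -52.6
corner 57.8 81.5
[[284.2, 166.5], [235.1, 166.1], [234.5, 229.1], [284.1, 229.3]]
```

View pics/top11.png

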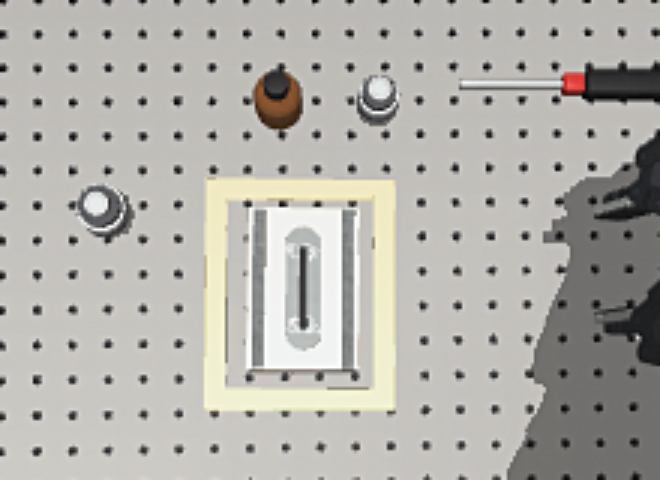

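View pics/scene11.png

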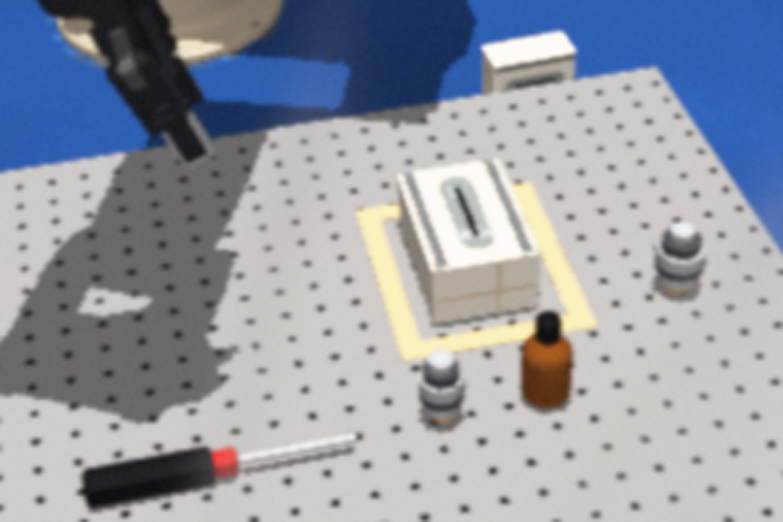

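The mask merged with the tape: 118×134 is not the carton, so I reject those corners. The crop shows the carton's upper face spanning columns 247–357 and rows 207–370, so I cast those corners instead.

```bash
python3 - <<'E'
from plan import *
c=eyes.capture("top")
uv=np.array([(247,207),(357,207),(357,370),(247,370)])/3+[160,100]
P=ray(c,uv,120)[:,:2]
for q in P: d=q-OC; print((d@OX).round(1),(d@OY).round(1))
print("sizes",np.linalg.norm(P[1]-P[0]).round(1),np.linalg.norm(P[2]-P[1]).round(1))
for n,cen,z in (("objA",(194,170),120),("objB",(286,131),120),("bottle",(253,131),136)): print(n,ray(c,cen,z).round(0))
print(np.round(sense()["force"],1))
E
python3 -c "
from rig import ctrl; print(ctrl.finish_job())"
```

```text
34.3 -52.2
-40.0 -52.9
-40.3 57.7
33.4 58.0
sizes 74.4 110.6
objA [[597. 295. 120.]]
objB [[676. 108. 120.]]
bottle [[672. 175. 136.]]
[-0.2  0.5 -0.4]
the job is handed in; nothing more can be done
None
```

The carton now lies flat with the slot up, inside the tape outline, and the job is handed in at about 11 s of the 48 s allowed. I pushed it upright on the lower slot face with two open, tilted fingertips and turned out its 0.15 rad skew on the way. It stopped with the foot edge about 10 mm inside the near tape edge. I then pushed near its top until it fell by itself, and drew the arm well clear.

**Final position:** the corners measure x −40 to +34 mm and y −53 to +58 mm in the outline's frame, against limits of ±58 and ±73 mm. The measured size is 74×111 mm, which fits the 76×110 mm face.

**Force and bystanders:** the wrist force readings stayed at about 2 N or less while pushing. Comparing the before and after pictures by eye, the objectives, bottle and screwdriver stand where they were. I did not re-measure their positions.

**Checks and moves that failed:**
- The first automatic measurement of the final corners merged the carton with the tape (118×134 mm). I rejected it and read the corners by hand from the enlarged picture.
- My first three move commands were refused because the rows lacked some of the required numbers. Nothing moved.

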